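# Line up the laundry cleaners by height

### The job

On the laundry counter, line up the blue can, the white bottle, the orange bottle and the green tub on the four dark drip mats of the white board in order of height: the tallest on the mat next to the red end block, then ever shorter towards the grey one. Stand each one upright and centred on its own mat, set down rather than dropped and never tipped over, and leave the amber glass jar where it stands.

Things in the scene. Friction and masses are not known exactly. Their poses are not given: they have to be found in the camera images.
- blue_can: blue aerosol can with a silver band and a white cap, the tallest of the four; loose, stands upright, round, 170 mm tall, base 52 mm in diameter; its cap, 42 mm in diameter, takes up the top 34 mm and is the place to grip from above; about 300 g. Origin: centre of its underside, z up along its axis (its yaw means nothing)
- white_bottle: white detergent bottle with a black cap, second tallest; loose, stands upright, round, 142 mm tall, base 52 mm in diameter; its cap, 34 mm in diameter, takes up the top 34 mm and is the place to grip from above; about 260 g. Origin: centre of its underside, z up along its axis (its yaw means nothing)
- orange_bottle: orange cleaner bottle with a yellow band and a white cap, third tallest; loose, stands upright, round, 114 mm tall, base 52 mm in diameter; its cap, 34 mm in diameter, takes up the top 34 mm and is the place to grip from above; about 200 g. Origin: centre of its underside, z up along its axis (its yaw means nothing)
- green_tub: green tub with a paper band and a yellow lid, the shortest of the four; loose, stands upright, round, 86 mm tall, base 52 mm in diameter; its cap, 48 mm in diameter, takes up the top 34 mm and is the place to grip from above; about 160 g. Origin: centre of its underside, z up along its axis (its yaw means nothing)
- mat1: dark rubber drip mat, disc 76 mm wide, 3 mm thick, leftmost (+y end of the row) as the robot sees it; fixed on a white board (110 x 460 x 20 mm, long side along y, turned up to 0.12 rad). Neighbouring mats are 80 to 104 mm apart. Origin: centre of its underside, 20 mm above the table (its top: 23 mm); x runs across the board, away from the robot, y along the row
- mat2: dark rubber drip mat, disc 76 mm wide, 3 mm thick, second from the left as the robot sees it; fixed on a white board (110 x 460 x 20 mm, long side along y, turned up to 0.12 rad). Neighbouring mats are 80 to 104 mm apart. Origin: centre of its underside, 20 mm above the table (its top: 23 mm); x runs across the board, away from the robot, y along the row
- mat3: dark rubber drip mat, disc 76 mm wide, 3 mm thick, third from the left as the robot sees it; fixed on a white board (110 x 460 x 20 mm, long side along y, turned up to 0.12 rad). Neighbouring mats are 80 to 104 mm apart. Origin: centre of its underside, 20 mm above the table (its top: 23 mm); x runs across the board, away from the robot, y along the row
- mat4: dark rubber drip mat, disc 76 mm wide, 3 mm thick, rightmost (-y end of the row) as the robot sees it; fixed on a white board (110 x 460 x 20 mm, long side along y, turned up to 0.12 rad). Neighbouring mats are 80 to 104 mm apart. Origin: centre of its underside, 20 mm above the table (its top: 23 mm); x runs across the board, away from the robot, y along the row
- red_end: red end block standing at one end of the white board, either the left or the right one (a grey block of the same shape stands at the other end); fixed, 90 mm across the board, 20 mm along it, 60 mm tall, about 67 mm from the centre of the nearest mat. Origin: centre of its underside, 20 mm above the table
- glass_jar: amber glass jar with a bare metal lid, 100 mm tall, 56 mm in diameter, about 400 g, standing loose in the same row as the four containers; it is not part of the line and stays where it is. Origin: centre of its underside

How it is judged:
By the outcome, as a careful person would: the job done as asked, in the order asked, and still so for the second after the job is handed in, with the robot touching nothing.
It also fails if it takes over 115 s, if anything falls off the work surface, if the arm or the gripper's body presses on something with over 40 N, if the wrist force passes 120 N, or if a joint passes its speed limit or range.

### The arm

A 6-joint arm with a two-finger parallel gripper is mounted at the origin on the work surface. World frame = base frame: x ahead of the robot, y to its left, z up, the work surface at z = 0. Lengths are in mm, angles in degrees, forces in N, time in s.
With the tool pointing down it reaches from about 300 to 850 mm from the base axis. Payload 4.2 kg.
Tool frame: the origin (TCP) lies midway between the tips of the shut fingers; the grasp point (between the pads) lies 19 mm behind it; z points along the fingers, y is the line along which they close (so a half turn about z gives the same grasp; the last joint's range is limited). The gripper opens to 91 mm and grips with 3 to 60 N. Pads are 32 mm wide; open, the fingers measure 118 mm over their backs; the gripper's body (76 mm by 178 mm) begins 60 mm behind the grasp point.
Start: joints at [75.057, 18.312, 89.639, -0, 72.044, -1.146], TCP at [137.127, 558.426, 213.976] pointing down, gripper open.
Joint ranges: [-177.97, 177.97], [-48.28, 115.42], [12.27, 149.76], [-77.06, 257.06], [2.81, 150.46], [-146.56, 146.56]. Speed limits (degrees/s): [147.25, 147.25, 180, 180, 180, 180].

### API

Orientations are given as [roll, pitch, yaw] about the fixed x, y, z axes, in that order (R = Rz(yaw) Ry(pitch) Rx(roll)).
In Python, from workcell import env gives the robot as it stands.
- The arm moves only by the shell command python3 -m jog 'ROWS' [FORCE]. ROWS is a JSON object of lists of equal length, an entry for each row: "jaw": the finger opening in mm, from 0 to 91.2; "slide": the shift along the tool's x, y, z in units of 30 mm (1.0 is 30 mm), a list of three; "spin": the turn about the tool's z in units of 8 degrees (1.0 is 8 degrees). In form: {"jaw": [jaw, ...], "slide": [[dx, dy, dz], ...], "spin": [spin, ...]}. A call has 1 to 10 rows; each row shifts and turns the commanded pose from where the row before left it, along the tool's axes as they then stand; what a row does not reach is not made up. A row lasts 1/10 s, in which the tool goes at most 50 mm and 8.59 degrees, less where a joint would pass 70% of its speed; a pose out of reach is approached as far as the arm can. A call is refused whole if a number of a shift passes 1 or a number of a turn 1, either way. A call with a gripper value outside its range is refused whole. The fingers move at their own pace and stop on an object; FORCE is the grip in N (left out, the last holds). Time passes only in rows, so rows that do not move let the fingers close. It gives the time, the measured TCP pose, the force, the opening and the grip force at its end, in the units of the state.
- env.state(): the state, without advancing time (a new reading comes with each control period).
- env.grab_frame(name): name is "side" or "top"; returns the picture (384x512x3 uint8, red, green, blue); there is no depth.
- env.camera_model(name): a dict with "fx", "fy", "cx", "cy" (pixels), "camera_from_world" (4x4, takes a point from world to camera coordinates). Camera axes: x right, y up, looking along -z (the intrinsics and any distortion apply to the point x, -y, -z); pixel columns grow to the right and rows downward; lengths in mm; the calibration is good to about 2 mm. A picture is of the moment at which its call begins. camera_model takes no time and is no camera call.
- env.job_done(): hands the job in; it is judged then, once.
The state is a dict: "time_s": time; "qpos": joint angles; "qvel": joint speeds; "effort": joint torques, N m; "ee_pos": TCP position; "ee_rot": TCP orientation; "force": force on the tool from outside, world axes, zero at the start; "torque": the same for the moment, N m; "gripper_width": finger opening in mm; "gripper_force": force on a finger pad.
Only numpy, scipy, OpenCV 4.12 (cv2) and the standard library are available. Lean on these libraries where they do the work, as an engineer would, in place of code of your own. Each camera call takes 0.05 s, during which the arm holds its last target. There are 200 camera calls.

## Working session

There is one attempt and no reset: what is moved stays moved. The work goes in short steps, Python scripts to look and compute and a shell command to move; the robot and the scene stay as the last step left them, time stands still between calls to the robot, and variables do not carry over. Pictures are saved under pics/ and viewed, at most 14 in all, crops included, and the job is handed in when it is done.

```bash
mkdir -p pics; ls; python3 - <<'E'
from workcell import env
import cv2
for n in("top","side"):
    cv2.imwrite(f"pics/{n}0.png",cv2.resize(env.grab_frame(n)[:,:,::-1],(800,600),interpolation=cv2.INTER_CUBIC))
    print(n,env.camera_model(n))
s=env.state();print(s['ee_pos'],s['ee_rot'],s['gripper_width'])
E
```

```text
pics
top {'fx': 350.51248482253516, 'fy': 350.51248482253516, 'cx': 253.72604415130576, 'cy': 192.96891236539105, 'camera_from_world': array([[ 3.20501315e-03, -9.98955333e-01,  4.55847668e-02,
        -2.09724931e+01],
       [ 9.98120825e-01,  5.98516523e-03,  6.09835817e-02,
        -5.32319046e+02],
       [-6.11927065e-02,  4.53036518e-02,  9.97097303e-01,
        -9.01881912e+02],
       [ 0.00000000e+00,  0.00000000e+00,  0.00000000e+00,
         1.00000000e+00]])}
side {'fx': 400.1123972366081, 'fy': 400.1123972366081, 'cx': 250.29701769520105, 'cy': 188.60251580845872, 'camera_from_world': array([[ 9.61439028e-01, -2.74613198e-01, -1.49193423e-02,
        -5.02393317e+02],
       [ 2.05214396e-01,  6.80239453e-01,  7.03677013e-01,
        -1.26885551e+02],
       [-1.83090269e-01, -6.79604207e-01,  7.10363340e-01,
        -9.89660193e+02],
       [ 0.00000000e+00,  0.00000000e+00,  0.00000000e+00,
         1.00000000e+00]])}
[137.00086688 557.96538533 213.21194731] [-1.79908356e+02 -1.30167776e-03  1.66204196e+02] 91.21894009351088
```

View pics/top0.png

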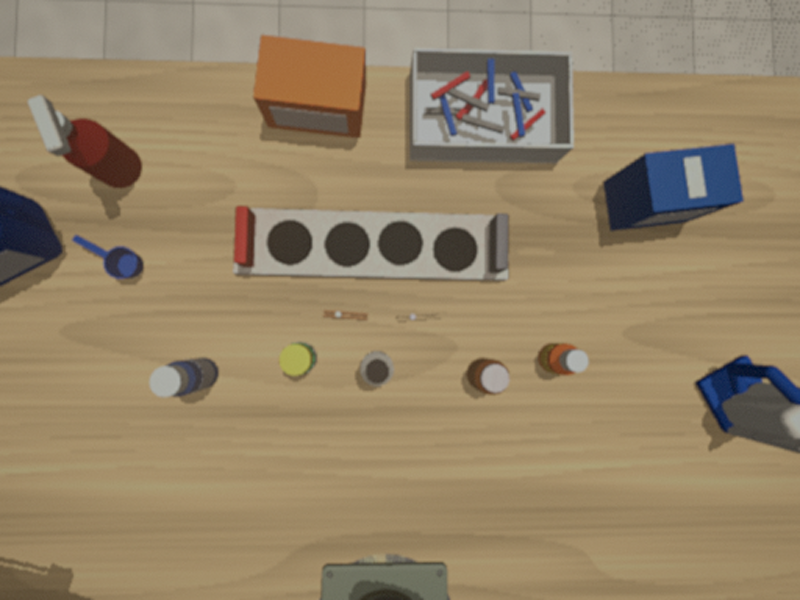

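View pics/side0.png

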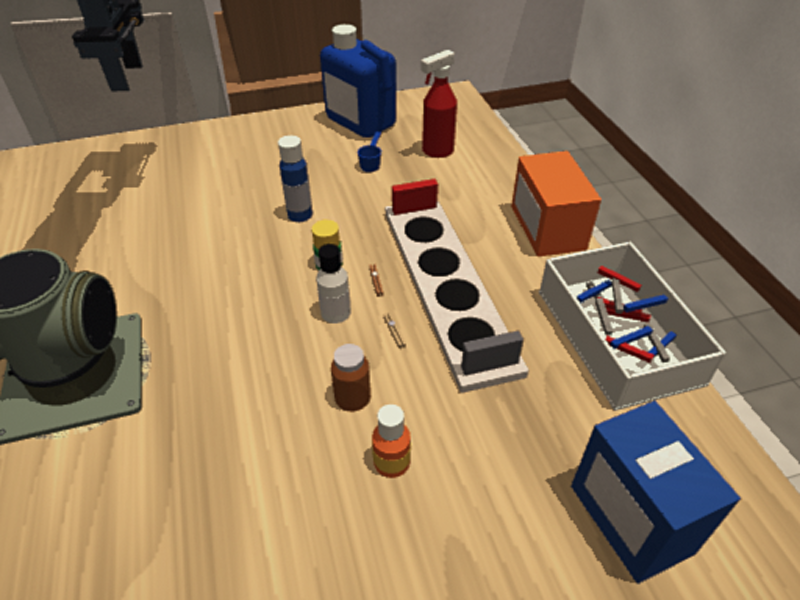

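The red block is on the left (top view, about 243,235), so the order from mat1 to mat4 is blue, white, orange, green. In the top view the mats are near (289,242), (347,244), (400,243) and (455,249). Next I'll enlarge the crops to read pixels more closely.

```bash
python3 - <<'E'
from workcell import env
import cv2
t=env.grab_frame("top")[:,:,::-1];s=env.grab_frame("side")[:,:,::-1]
cv2.imwrite("pics/t.png",t);cv2.imwrite("pics/s.png",s)
R=lambda a,f:cv2.resize(a,None,fx=f,fy=f,interpolation=cv2.INTER_CUBIC)
cv2.imwrite("pics/t_c.png",R(t[210:260,90:250],5))
cv2.imwrite("pics/t_d.png",R(t[125:260,235:395],4.4))
cv2.imwrite("pics/s_c.png",R(s[80:310,165:345],2.6)) 
# mats: dark blobs, top view, disc-sized
for nm,im in(("top",t),("side",s)):
    m=(im.max(2)<60).astype('uint8')
    n,_,st,c=cv2.connectedComponentsWithStats(m)
    for i in range(1,n):
        if 100<st[i,4]<3000: print(nm,st[i],c[i].round(2))
E
```

```text
top [ 387  100   53   47 1065] [403.14 126.45]
top [   0  125   39   58 1189] [ 17.03 148.43]
top [279 147  25  26 229] [291.9  159.17]
top [454 230  54  28 248] [479.28 239.33]
top [231 377  32   7 153] [246.54 380.78]
side [  46    0   46   59 1760] [70.15 23.58]
side [ 197   30   56   58 1289] [232.13  62.1 ]
side [ 309   51  203  163 2919] [426.98 124.36]
side [180 106  17  13 144] [187.85 112.95]
side [259 139  24  16 298] [270.68 146.68]
side [201 156  18  19 241] [210.44 164.86]
side [268 159  26  18 360] [280.39 167.35]
side [   0  161   38   37 1088] [ 16.29 177.05]
side [279 179  27  20 424] [292.23 188.43]
side [287 204  47  36 889] [307.78 221.61]
side [213 244  16  19 128] [218.25 252.28]
side [  0 260  90  24 180] [ 44.22 272.52]
side [ 365  273  107  100 2550] [410.64 332.38]
```

View pics/t_c.png

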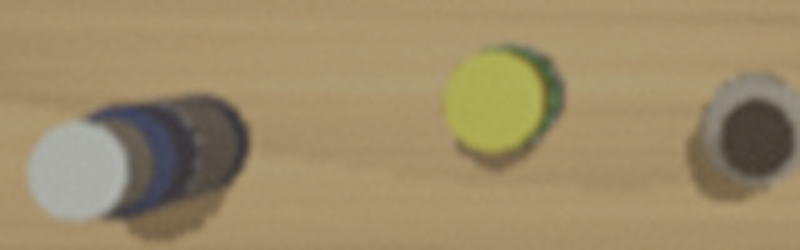

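View pics/t_d.png

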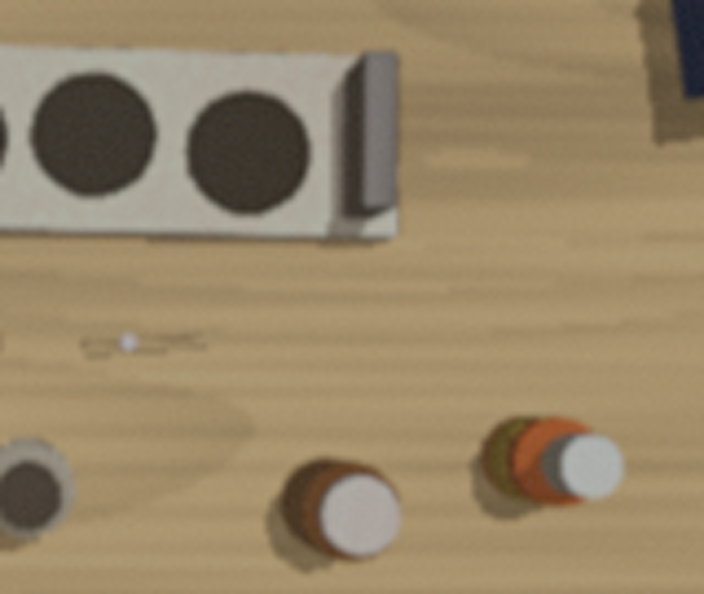

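View pics/s_c.png

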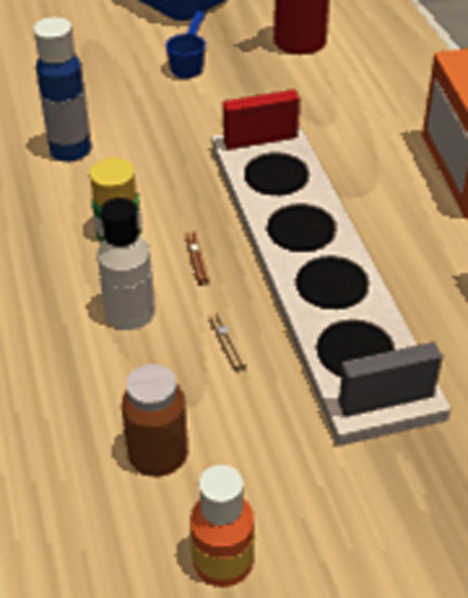

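Both views show clear cap discs. In the top crops: blue (78,170), green (494,101) and white (758,138), then amber (360,515) and orange (590,467). In the side crop, the cap-top centres are about blue (54,30), green (113,172), white (121,210), amber (152,382) and orange (222,480), and the mats are (276,174), (301,228), (332,282) and (355,349).

```bash
cat > geo.py <<'E'
import numpy as np,cv2
from workcell import env
from scipy.optimize import least_squares
def proj(n,P):
    c=env.camera_model(n);T=c['camera_from_world'];p=T[:3,:3]@P+T[:3,3]
    return np.array([c['cx']+c['fx']*p[0]/-p[2],c['cy']-c['fy']*p[1]/-p[2]])
def tri(t,s):
    r=least_squares(lambda P:np.r_[proj('top',P)-t,proj('side',P)-s],[450,0,80]);return r.x,r.fun
def atz(n,uv,z):
    r=least_squares(lambda q:proj(n,np.r_[q,z])-uv,[450,0]);return r.x
E
python3 - <<'E'
from geo import *
t=cv2.imread('pics/t.png')
m=(t.max(2)<95).astype('uint8');n,_,st,c=cv2.connectedComponentsWithStats(m)
mt=sorted([tuple(c[i]) for i in range(1,n) if 400<st[i,4]<1000 and 145<c[i][1]<170 and 160<c[i][0]<310])
print(np.round(mt,1))
f=lambda a,s,o:(np.array(a)+.5)/s-.5+np.array(o)
S=lambda a:f(a,2.6,(165,80)); A=lambda a:f(a,5,(90,210)); B=lambda a:f(a,4.4,(235,125))
D=dict(blue=(A((78,170)),S((54,30)),170),green=(A((494,101)),S((113,172)),86),white=(A((758,138)),S((121,210)),142),
 amber=(B((360,515)),S((152,382)),100),orange=(B((590,467)),S((222,480)),114))
for i,sp in enumerate([(276,174),(301,228),(332,282),(355,349)]):
    if i<len(mt): D['mat%d'%(i+1)]=(np.array(mt[i]),S(sp),23)
for k,(a,b,h) in D.items():
    P,r=tri(a,b); print(k,P.round(1),r.round(1),'top@h',atz('top',a,h).round(1),'side@h',atz('side',b,h).round(1))
s=env.state();print(s['time_s'],s['ee_pos'],s['ee_rot'])
E
```

```text
[[185.  154.7]
 [221.8 155.9]
 [255.7 155.1]
 [290.9 159.2]]
blue [414.5 305.6 164.1] [ 0.1 -0.7 -1.  -0. ] top@h [413.5 303.6] side@h [416.3 294.9]
green [440.6 140.5  83.9] [ 0.1 -0.6 -0.8  0. ] top@h [439.1 140.4] side@h [442.3 137.4]
white [427.   14.6 139.4] [ 0.2 -0.9 -1.   0. ] top@h [425.2  15. ] side@h [428.9  11. ]
amber [ 413.4 -164.9  100. ] [ 0.1 -0.6 -0.6  0. ] top@h [ 412.  -164.6] side@h [ 414.7 -165.2]
orange [ 440.6 -286.4  115. ] [ 0.2 -0.8 -0.7  0.1] top@h [ 438.7 -286.3] side@h [ 442.2 -286. ]
mat1 [631.9 161.2  19.1] [ 0.1 -0.3 -0.4  0.1] top@h [630.5 160.8] side@h [631.5 156.6]
mat2 [629.8  65.5  18.7] [ 0.1 -0.3 -0.3  0. ] top@h [628.4  65.5] side@h [629.   61.1]
mat3 [632.9 -23.5  20. ] [ 0.1 -0.3 -0.3  0.1] top@h [631.5 -23.2] side@h [632.6 -26.3]
mat4 [ 622.7 -116.4   20.3] [ 0.1 -0.2 -0.2  0. ] top@h [ 621.6 -115.8] side@h [ 622.3 -118.6]
0.2 [137.03370699 558.14218662 213.47132316] [-1.79941368e+02 -1.91080952e-03  1.66204335e+02]
```

```bash
python3 -m jog '{"jaw":[91,91,91,91,91,91,91,91,91,91],"slide":[[0,0,0],[0,0,0],[0,0,0],[0,0,0],[0,0,0],[0,0,0],[0,0,0],[0,0,0],[0,0,0],[0,0,0]],"spin":[0.95,0.95,0.95,0.95,0.95,0.95,0.95,0.95,0.95,0.98]}' 20
python3 -m jog '{"jaw":[91,91,91,91,91,91,91,91,91,91],"slide":[[-0.85,0.92,0],[-0.85,0.92,0],[-0.85,0.92,0],[-0.85,0.92,0],[-0.85,0.92,0],[-0.85,0.92,0],[-0.85,0.92,0],[-0.85,0.92,0],[-0.85,0.92,0],[-0.85,0.92,0]],"spin":[0,0,0,0,0,0,0,0,0,0]}'
python3 -m jog '{"jaw":[91,91],"slide":[[0,0,0],[0,0,0]],"spin":[0,0]}'
```

```text
time_s: 1.2
ee_pos: [137.1, 558.3, 213.7]
ee_rot: [-180.0, 0.0, 89.6]
force: [-0.3, -0.2, 0.5]
gripper_width: 91.0
gripper_force: 0.0
time_s: 2.2
ee_pos: [413.8, 302.0, 213.9]
ee_rot: [-180.0, -0.0, 90.0]
force: [0.5, -0.2, -0.0]
gripper_width: 90.7
gripper_force: 0.0
time_s: 2.4
ee_pos: [413.1, 302.8, 213.7]
ee_rot: [-180.0, -0.0, 89.8]
force: [0.0, 0.4, -0.0]
gripper_width: 90.8
gripper_force: 0.0
```

```bash
python3 -m jog '{"jaw":[91,91,91,91,91,91],"slide":[[0,0,0.5],[0,0,0.5],[0,0,0.5],[0,0,0.5],[0,0,0.46],[0,0,0]],"spin":[0,0,0,0,0,0]}'
python3 -m jog '{"jaw":[30,30,30,30,30,30,30,30,30,30],"slide":[[0,0,0],[0,0,0],[0,0,0],[0,0,0],[0,0,0],[0,0,0],[0,0,0],[0,0,0],[0,0,0],[0,0,0]],"spin":[0,0,0,0,0,0,0,0,0,0]}' 25
python3 - <<'E'
from workcell import env
import cv2
cv2.imwrite("pics/g1.png",cv2.resize(env.grab_frame("side")[20:180,100:300,::-1],None,fx=3.5,fy=3.5))
E
```

```text
time_s: 3.0
ee_pos: [410.8, 303.4, 138.4]
ee_rot: [-179.8, 0.1, 90.1]
force: [0.2, 0.7, -0.1]
gripper_width: 91.2
gripper_force: 0.0
time_s: 4.0
ee_pos: [413.3, 303.3, 140.3]
ee_rot: [180.0, -0.0, 90.0]
force: [0.9, -0.6, 0.3]
gripper_width: 41.7
gripper_force: 25.0
```

View pics/g1.png

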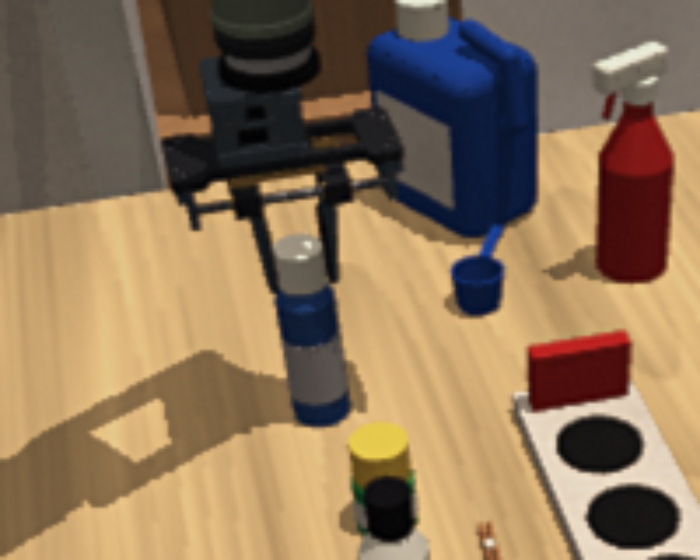

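The can is gripped: 41.7 mm opening matches the 42 mm cap, which sits between the fingers at (300,265). Next I lift it and carry it over mat1.

```bash
python3 -m jog '{"jaw":[30,30,30,30,30,30,30,30],"slide":[[0,0,-0.3],[0,0,-0.5],[0,0,-0.7],[0,0,-0.8],[0,0,-0.8],[0,0,-0.6],[0,0,-0.3],[0,0,0]],"spin":[0,0,0,0,0,0,0,0]}'
python3 -m jog '{"jaw":[30,30,30,30,30,30,30,30,30,30],"slide":[[-0.2,0.3,0],[-0.4,0.6,0],[-0.6,0.9,0],[-0.6,0.95,0],[-0.6,0.95,0],[-0.6,0.95,0],[-0.6,0.95,0],[-0.6,0.8,0],[-0.36,0.55,0],[-0.2,0.31,0]],"spin":[0,0,0,0,0,0,0,0,0,0]}'
python3 -m jog '{"jaw":[30,30,30,30],"slide":[[0,0,0],[0,0,0],[0,0,0],[0,0,0]],"spin":[0,0,0,0]}'
```

```text
time_s: 4.85
ee_pos: [413.0, 303.5, 261.0]
ee_rot: [179.9, -0.1, 90.0]
force: [0.0, 0.2, -2.6]
gripper_width: 41.5
gripper_force: 25.0
time_s: 5.85
ee_pos: [631.7, 158.2, 257.7]
ee_rot: [-179.8, 0.1, 89.9]
force: [-0.2, 0.5, -3.0]
gripper_width: 41.8
gripper_force: 25.0
time_s: 6.25
ee_pos: [629.9, 161.0, 260.4]
ee_rot: [-180.0, -0.0, 90.0]
force: [-0.3, 0.3, -3.8]
gripper_width: 41.6
gripper_force: 25.0
```

```bash
python3 -m jog '{"jaw":[30,30,30,30,30,30,30,30],"slide":[[0.02,0.03,0.4],[0,0,0.7],[0,0,0.7],[0,0,0.6],[0,0,0.4],[0,0,0.25],[0,0,0.1],[0,0,0]],"spin":[0,0,0,0,0,0,0,0]}'
python3 -m jog '{"jaw":[30,30,30],"slide":[[0,0,0],[0,0,0],[0,0,0]],"spin":[0,0,0]}'
python3 - <<'E'
from workcell import env
import cv2,numpy as np
s=env.grab_frame("side")[60:200,200:340,::-1];t=env.grab_frame("top")[110:250,130:270,::-1]
cv2.imwrite("pics/p1.png",cv2.resize(np.hstack([s,t]),None,fx=2.8,fy=2.8,interpolation=cv2.INTER_CUBIC))
E
```

```text
time_s: 7.05
ee_pos: [631.7, 161.0, 165.7]
ee_rot: [180.0, -0.0, 90.0]
force: [0.5, 0.8, -3.4]
gripper_width: 41.0
gripper_force: 25.0
time_s: 7.35
ee_pos: [631.9, 161.0, 166.3]
ee_rot: [179.9, -0.0, 90.0]
force: [0.2, -0.3, -4.7]
gripper_width: 41.9
gripper_force: 25.0
```

View pics/p1.png

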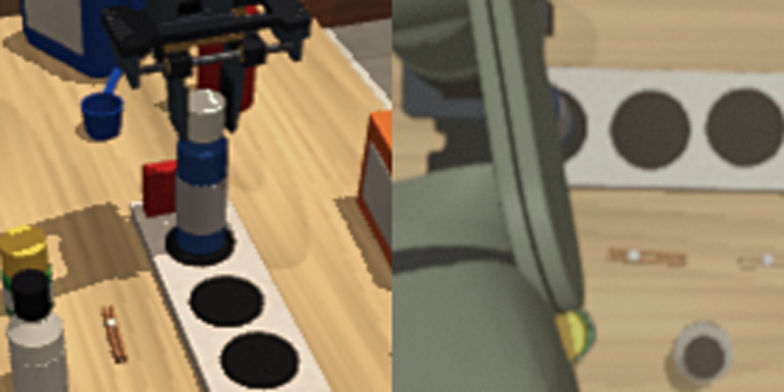

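In the side view the can hovers centred over mat1: the base spans 178–224 and the mat 167–236. Lowering it slowly.

```bash
for i in 1 2; do python3 -m jog '{"jaw":[30,30,30],"slide":[[0,0,0.05],[0,0,0],[0,0,0]],"spin":[0,0,0]}' | egrep 'ee_pos|force: \[' ; done
```

```text
ee_pos: [631.5, 160.9, 164.0]
force: [0.3, -0.7, -3.5]
ee_pos: [631.8, 161.0, 163.3]
force: [-0.9, 0.0, 1.3]
```

Contact felt: vertical force went from -3.5 to +1.3 N at TCP z 163. Releasing, rising, then heading to the tub.

```bash
python3 -m jog '{"jaw":[45,50,60,70,80,80,80,80,80],"slide":[[0,0,0],[0,0,0],[0,0,0],[0,0,0],[0,0,0],[0,0,-0.3],[0,0,-0.7],[0,0,-0.9],[0,0,-0.9]],"spin":[0,0,0,0,0,0,0,0,0]}'
python3 -m jog '{"jaw":[91,91,91,91,91,91,91,91,91,91],"slide":[[0,0,-0.5],[-0.04,-0.4,0],[-0.08,-0.8,0],[-0.1,-0.9,0],[-0.1,-0.9,0],[-0.1,-0.9,0],[-0.1,-0.9,0],[-0.08,-0.9,0],[-0.08,-0.68,0],[0,0,0]],"spin":[0,0,0,0,0,0,0,0,0,0]}'
python3 -m jog '{"jaw":[91,91],"slide":[[0,0,0],[0,0,0]],"spin":[0,0]}'
python3 - <<'E'
from geo import *
s=env.grab_frame("side")[60:200,200:340,::-1];t=env.grab_frame("top");cv2.imwrite('pics/t1.png',t[:,:,::-1]);t=t[110:250,130:270,::-1]
cv2.imwrite("pics/p2.png",cv2.resize(np.hstack([s,t]),None,fx=2.8,fy=2.8,interpolation=cv2.INTER_CUBIC))
E
```

```text
time_s: 8.95
ee_pos: [631.5, 160.9, 248.1]
ee_rot: [180.0, -0.0, 90.0]
force: [0.9, 0.3, 0.4]
gripper_width: 80.4
gripper_force: 0.0
time_s: 9.95
ee_pos: [438.1, 140.4, 262.8]
ee_rot: [180.0, -0.0, 90.0]
force: [1.0, -0.2, -0.5]
gripper_width: 91.0
gripper_force: 0.0
time_s: 10.15
ee_pos: [441.3, 140.8, 262.0]
ee_rot: [179.9, -0.0, 90.0]
force: [-0.1, -0.1, 0.5]
gripper_width: 91.0
gripper_force: 0.0
```

View pics/p2.png

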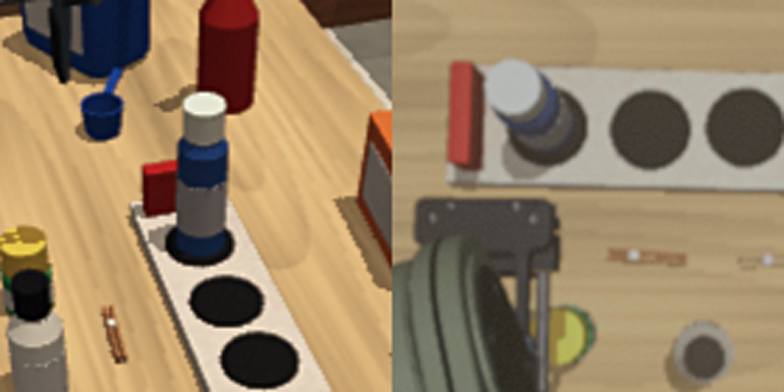

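Blue can stands upright on mat1, its cap at about (514,88) in the top crop. Picking up the green tub next.

```bash
python3 -c "
from geo import *
print(atz('top',(173.2,141.1),193))"
python3 -m jog '{"jaw":[91,91,91,91,91,91,91,91,91,91],"slide":[[0,0,0.5],[0,0,0.9],[0,0,0.9],[0,0,0.9],[0,0,0.9],[0,0,0.9],[0,0,0.8],[0,0,0.6],[0,0,0.3],[0,0,0.15]],"spin":[0,0,0,0,0,0,0,0,0,0]}'
python3 -m jog '{"jaw":[40,40,40,40,40,40,40,40,40,40],"slide":[[0,0,0],[0,0,0],[0,0,0],[0,0,0],[0,0,0],[0,0,0],[0,0,0],[0,0,0],[0,0,0],[0,0,0]],"spin":[0,0,0,0,0,0,0,0,0,0]}' 20
```

```text
[630.39290082 160.19391771]
time_s: 11.25
ee_pos: [440.4, 140.6, 55.3]
ee_rot: [-179.9, 0.0, 90.0]
force: [0.4, 0.6, 0.3]
gripper_width: 91.1
gripper_force: 0.0
time_s: 12.25
ee_pos: [440.3, 140.7, 56.4]
ee_rot: [180.0, -0.0, 90.0]
force: [-1.4, -0.7, 5.1]
gripper_width: 47.4
gripper_force: 20.0
```

```bash
python3 -m jog '{"jaw":[40,40,40,40,40,40,40,40,40],"slide":[[0,0,-0.2],[0,0,-0.5],[0,0,-0.8],[0,0,-0.9],[0,0,-0.9],[0,0,-0.8],[0,0,-0.6],[0,0,-0.3],[0,0,0]],"spin":[0,0,0,0,0,0,0,0,0]}' | tail -2
python3 -m jog '{"jaw":[40,40,40,40,40,40,40,40,40,40],"slide":[[-0.35,0.25,0],[-0.7,0.5,0],[-0.9,0.65,0],[-0.95,0.67,0],[-0.95,0.67,0],[-0.95,0.67,0],[-0.95,0.67,0],[-0.95,0.67,0],[-0.95,0.67,0],[-0.55,0.38,0]],"spin":[0,0,0,0,0,0,0,0,0,0]}' | tail -2
python3 -m jog '{"jaw":[40,40,40,40],"slide":[[-0.35,0.26,0],[0,0,0],[0,0,0],[0,0,0]],"spin":[0,0,0,0]}'
python3 -m jog '{"jaw":[40,40,40,40,40,40,40,40,40,40],"slide":[[0,0,0.4],[0,0,0.7],[0,0,0.8],[0,0,0.8],[0,0,0.7],[0,0,0.4],[0,0,0.25],[0,0,0.1],[0,0,0],[0,0,0]],"spin":[0,0,0,0,0,0,0,0,0,0]}'
for i in 1 2; do python3 -m jog '{"jaw":[40,40,40],"slide":[[0,0,0],[0,0,0],[0,0,0]],"spin":[0,0,0]}' | egrep 'ee_pos|force: \[' ; done
```

```text
gripper_width: 47.6
gripper_force: 20.0
gripper_width: 47.6
gripper_force: 20.0
time_s: 14.55
ee_pos: [621.1, -115.0, 206.0]
ee_rot: [-179.9, -0.0, 90.0]
force: [0.0, -0.3, -2.5]
gripper_width: 47.5
gripper_force: 20.0
time_s: 15.55
ee_pos: [622.5, -116.1, 82.6]
ee_rot: [179.9, 0.0, 90.0]
force: [0.1, -0.5, -1.5]
gripper_width: 47.9
gripper_force: 20.0
ee_pos: [622.0, -116.0, 82.0]
force: [-0.1, -0.2, -2.0]
ee_pos: [621.8, -116.0, 81.6]
force: [0.3, 0.8, -2.5]
```

```bash
python3 -m jog '{"jaw":[40,40,40],"slide":[[0,0,0.05],[0,0,0],[0,0,0]],"spin":[0,0,0]}' | egrep 'ee_pos|force: \['
python3 -m jog '{"jaw":[40,40,40],"slide":[[0,0,0.02],[0,0,0],[0,0,0]],"spin":[0,0,0]}' | egrep 'ee_pos|force: \['
python3 -m jog '{"jaw":[40,40,40],"slide":[[0,0,0.01],[0,0,0],[0,0,0]],"spin":[0,0,0]}' | egrep 'ee_pos|force: \['
```

```text
ee_pos: [621.7, -116.0, 80.0]
force: [0.7, -0.3, -2.1]
ee_pos: [621.8, -116.0, 79.5]
force: [0.4, 0.4, -2.0]
ee_pos: [621.8, -116.0, 79.5]
force: [-0.8, 0.6, 0.7]
```

```bash
python3 -m jog '{"jaw":[50,55,65,75,85,91,91,91,91,91],"slide":[[0,0,0],[0,0,0],[0,0,0],[0,0,0],[0,0,0],[0,0,-0.3],[0,0,-0.8],[0,0,-1],[0,0,-1],[0,0,-1]],"spin":[0,0,0,0,0,0,0,0,0,0]}'|tail -2
python3 -m jog '{"jaw":[91,91,91,91,91,91,91,91,91,91],"slide":[[0,0,-1],[0,0,-0.57],[0.25,-0.4,0],[0.6,-0.9,0],[0.7,-1,0],[0.7,-1,0],[0.7,-1,0],[0.7,-1,0],[0.5,-0.9,0],[0.2,-0.33,0]],"spin":[0,0,0,0,0,0,0,0,0,0]}'
python3 -m jog '{"jaw":[91,91,91],"slide":[[0,0,0],[0,0,0],[0,0,0]],"spin":[0,0,0]}'
python3 - <<'E'
from geo import *
s=env.grab_frame("side")[90:260,200:340,::-1];t=env.grab_frame("top");t=t[110:280,210:350,::-1]
cv2.imwrite("pics/p3.png",cv2.resize(np.hstack([s,t]),None,fx=2.8,fy=2.8,interpolation=cv2.INTER_CUBIC))
E
```

```text
gripper_width: 90.8
gripper_force: 0.0
time_s: 19.05
ee_pos: [423.7, 15.6, 250.2]
ee_rot: [180.0, -0.0, 90.0]
force: [0.8, 0.7, 0.6]
gripper_width: 91.2
gripper_force: 0.0
time_s: 19.35
ee_pos: [427.3, 14.1, 249.4]
ee_rot: [180.0, 0.0, 89.9]
force: [0.1, 0.6, -0.0]
gripper_width: 90.9
gripper_force: 0.0
```

View pics/p3.png

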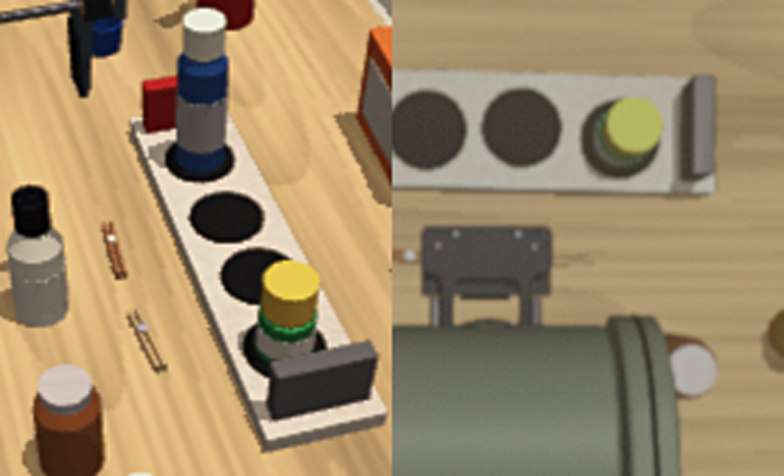

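Green tub stands upright on mat4, its lid at (634,126) in the top crop. Next, the white bottle.

```bash
python3 -c "
from geo import *
print(atz('top',(295.9,154.6),109))"
python3 -m jog '{"jaw":[91,91,91,91,91,91,91,91,91],"slide":[[0,0,0.4],[0,0,0.8],[0,0,0.9],[0,0,0.9],[0,0,0.8],[0,0,0.5],[0,0,0.2],[0,0,0.08],[0,0,0]],"spin":[0,0,0,0,0,0,0,0,0]}'
python3 -m jog '{"jaw":[27,27,27,27,27,27,27,27,27,27],"slide":[[0,0,0],[0,0,0],[0,0,0],[0,0,0],[0,0,0],[0,0,0],[0,0,0],[0,0,0],[0,0,0],[0,0,0]],"spin":[0,0,0,0,0,0,0,0,0,0]}' 25
python3 -m jog '{"jaw":[27,27],"slide":[[0,0,0],[0,0,0]],"spin":[0,0]}'
```

```text
[ 619.06554399 -114.76140354]
time_s: 20.35
ee_pos: [426.6, 14.5, 112.2]
ee_rot: [180.0, -0.0, 89.9]
force: [-0.1, -0.1, 0.4]
gripper_width: 91.2
gripper_force: 0.0
time_s: 21.35
ee_pos: [425.9, 14.6, 111.9]
ee_rot: [-180.0, -0.0, 90.0]
force: [-0.4, -0.1, 0.3]
gripper_width: 33.1
gripper_force: 25.0
time_s: 21.55
ee_pos: [426.0, 14.7, 111.9]
ee_rot: [180.0, -0.0, 90.0]
force: [-0.7, -0.3, 0.1]
gripper_width: 33.1
gripper_force: 25.0
```

```bash
python3 -m jog '{"jaw":[27,27,27,27,27,27,27,27],"slide":[[0,0,-0.2],[0,0,-0.5],[0,0,-0.7],[0,0,-0.8],[0,0,-0.7],[0,0,-0.5],[0,0,-0.27],[0,0,0]],"spin":[0,0,0,0,0,0,0,0]}' | tail -2
python3 -m jog '{"jaw":[27,27,27,27,27,27,27,27,27,27],"slide":[[0.08,0.3,0],[0.15,0.6,0],[0.2,0.8,0],[0.25,1,0],[0.25,1,0],[0.25,1,0],[0.2,0.8,0],[0.15,0.6,0],[0.1,0.4,0],[0.05,0.27,0]],"spin":[0,0,0,0,0,0,0,0,0,0]}' | tail -2
python3 -m jog '{"jaw":[27,27,27,27],"slide":[[0,0,0],[0,0,0],[0,0,0],[0,0,0]],"spin":[0,0,0,0]}'
python3 -m jog '{"jaw":[27,27,27,27,27,27,27,27,27,27],"slide":[[0,0,0.3],[0,0,0.5],[0,0,0.6],[0,0,0.6],[0,0,0.4],[0,0,0.22],[0,0,0.13],[0,0,0.05],[0,0,0],[0,0,0]],"spin":[0,0,0,0,0,0,0,0,0,0]}'
for i in 1 2; do python3 -m jog '{"jaw":[27,27,27],"slide":[[0,0,0],[0,0,0],[0,0,0]],"spin":[0,0,0]}' | egrep 'ee_pos|force: \[' ; done
```

```text
gripper_width: 33.1
gripper_force: 25.0
gripper_width: 33.5
gripper_force: 25.0
time_s: 23.75
ee_pos: [628.6, 64.8, 222.3]
ee_rot: [180.0, -0.0, 90.0]
force: [-0.9, -0.4, -1.8]
gripper_width: 33.5
gripper_force: 25.0
time_s: 24.75
ee_pos: [629.6, 65.0, 138.8]
ee_rot: [179.9, -0.0, 90.0]
force: [-0.3, 0.3, -2.5]
gripper_width: 33.5
gripper_force: 25.0
ee_pos: [629.2, 64.9, 138.3]
force: [-0.8, 0.7, -2.5]
ee_pos: [629.1, 64.9, 138.0]
force: [0.3, 0.1, -2.1]
```

```bash
python3 -m jog '{"jaw":[27,27,27,27],"slide":[[0,0,0.05],[0,0,0],[0,0,0],[0,0,0]],"spin":[0,0,0,0]}' | egrep 'ee_pos|force: \['
python3 -m jog '{"jaw":[27,27,27,27],"slide":[[0,0,0.03],[0,0,0],[0,0,0],[0,0,0]],"spin":[0,0,0,0]}' | egrep 'ee_pos|force: \['
python3 -m jog '{"jaw":[27,27,27,27],"slide":[[0,0,0.01],[0,0,0],[0,0,0],[0,0,0]],"spin":[0,0,0,0]}' | egrep 'ee_pos|force: \['
```

```text
ee_pos: [629.1, 64.9, 136.5]
force: [-0.8, -0.1, -1.5]
ee_pos: [629.1, 64.9, 135.7]
force: [0.6, 0.4, -2.4]
ee_pos: [629.1, 64.9, 135.4]
force: [0.4, -0.4, -1.8]
```

```bash
for i in 1 2; do python3 -m jog '{"jaw":[27,27,27,27],"slide":[[0,0,0.02],[0,0,0],[0,0,0],[0,0,0]],"spin":[0,0,0,0]}' | egrep 'ee_pos|force: \['; done
```

```text
ee_pos: [629.2, 64.9, 135.0]
force: [-0.6, -0.2, -0.3]
ee_pos: [629.3, 64.9, 134.9]
force: [-2.1, -0.6, 5.6]
```

Contact. Releasing and moving on to the orange bottle.

```bash
python3 -m jog '{"jaw":[38,45,55,65,75,75,75,75,75,75],"slide":[[0,0,0],[0,0,0],[0,0,0],[0,0,0],[0,0,0],[0,0,-0.4],[0,0,-0.8],[0,0,-1],[0,0,-1],[0,0,-0.63]],"spin":[0,0,0,0,0,0,0,0,0,0]}'|tail -2
python3 -m jog '{"jaw":[91,91,91,91,91,91,91,91,91,91],"slide":[[-0.5,-0.3,0],[-0.8,-0.4,0],[-1,-0.55,0],[-1,-0.55,0],[-1,-0.55,0],[-1,-0.55,0],[-1,-0.55,0],[-1,-0.55,0],[-1,-0.55,0],[-1,-0.55,0]],"spin":[0,0,0,0,0,0,0,0,0,0]}'|tail -2
python3 -m jog '{"jaw":[91,91,91,91,91,91,91],"slide":[[-1,-0.55,0],[-0.8,-0.4,0],[-0.4,-0.27,0],[-0.2,0,0],[0,0,0],[0,0,0],[0,0,0]],"spin":[0,0,0,0,0,0,0]}'
python3 - <<'E'
from geo import *
s=env.grab_frame("side")[90:310,180:340,::-1];t=env.grab_frame("top");t=t[100:320,140:300,::-1]
cv2.imwrite("pics/p4.png",cv2.resize(np.hstack([s,t]),None,fx=2.5,fy=2.5,interpolation=cv2.INTER_CUBIC))
E
```

```text
gripper_width: 75.0
gripper_force: 0.0
gripper_width: 90.8
gripper_force: 0.0
time_s: 30.05
ee_pos: [439.8, -285.1, 248.9]
ee_rot: [-180.0, -0.0, 90.0]
force: [1.2, 0.6, 0.2]
gripper_width: 90.8
gripper_force: 0.0
```

View pics/p4.png

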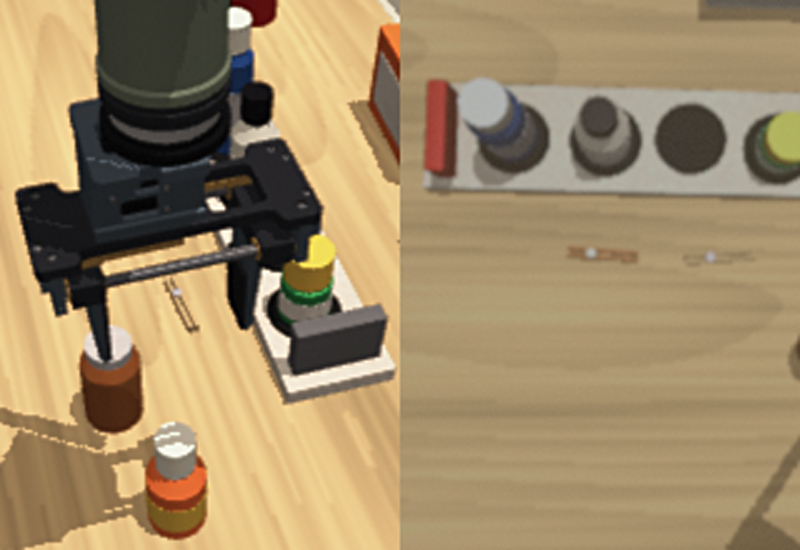

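White bottle upright on mat2 and orange untouched at (177,480) in the side crop. Grasping orange.

```bash
python3 -m jog '{"jaw":[91,91,91,91,91,91,91,91,91,91],"slide":[[0,0,0.4],[0,0,0.8],[0,0,0.9],[0,0,0.9],[0,0,0.9],[0,0,0.8],[0,0,0.5],[0,0,0.2],[0,0,0.1],[0,0,0]],"spin":[0,0,0,0,0,0,0,0,0,0]}'
python3 -m jog '{"jaw":[27,27,27,27,27,27,27,27,27,27],"slide":[[0,0,0],[0,0,0],[0,0,0],[0,0,0],[0,0,0],[0,0,0],[0,0,0],[0,0,0],[0,0,0],[0,0,0]],"spin":[0,0,0,0,0,0,0,0,0,0]}' 22
python3 -m jog '{"jaw":[27,27],"slide":[[0,0,0],[0,0,0]],"spin":[0,0]}'
```

```text
time_s: 31.15
ee_pos: [439.4, -286.0, 84.0]
ee_rot: [180.0, 0.0, 90.0]
force: [0.2, 0.3, 1.1]
gripper_width: 91.1
gripper_force: 0.0
time_s: 32.15
ee_pos: [439.3, -286.0, 84.0]
ee_rot: [180.0, -0.0, 90.0]
force: [1.1, 0.4, -0.4]
gripper_width: 33.5
gripper_force: 22.0
time_s: 32.35
ee_pos: [439.3, -286.0, 84.0]
ee_rot: [180.0, -0.0, 90.0]
force: [0.3, -0.5, -0.4]
gripper_width: 33.9
gripper_force: 22.0
```

```bash
python3 -m jog '{"jaw":[27,27,27,27,27,27,27,27,27],"slide":[[0,0,-0.2],[0,0,-0.5],[0,0,-0.8],[0,0,-0.9],[0,0,-0.9],[0,0,-0.8],[0,0,-0.6],[0,0,-0.3],[0,0,0]],"spin":[0,0,0,0,0,0,0,0,0]}' | tail -2
python3 -m jog '{"jaw":[27,27,27,27,27,27,27,27,27,27],"slide":[[0.35,0.25,0],[0.7,0.5,0],[0.95,0.7,0],[0.95,0.7,0],[0.95,0.7,0],[0.95,0.7,0],[0.95,0.7,0],[0.95,0.7,0],[0.95,0.7,0],[0.6,0.45,0]],"spin":[0,0,0,0,0,0,0,0,0,0]}' | tail -2
python3 -m jog '{"jaw":[27,27,27,27,27],"slide":[[0.3,0.2,0],[0.15,0.12,0],[0,0,0],[0,0,0],[0,0,0]],"spin":[0,0,0,0,0]}'
python3 -m jog '{"jaw":[27,27,27,27,27,27,27,27,27,27],"slide":[[0,0,0.3],[0,0,0.7],[0,0,0.8],[0,0,0.8],[0,0,0.7],[0,0,0.45],[0,0,0.25],[0,0,0.1],[0,0,0.05],[0,0,0]],"spin":[0,0,0,0,0,0,0,0,0,0]}'
for i in 1 2; do python3 -m jog '{"jaw":[27,27,27],"slide":[[0,0,0],[0,0,0],[0,0,0]],"spin":[0,0,0]}' | egrep 'ee_pos|force: \[' ; done
```

```text
gripper_width: 33.4
gripper_force: 22.0
gripper_width: 33.4
gripper_force: 22.0
time_s: 34.75
ee_pos: [631.5, -24.5, 234.2]
ee_rot: [-180.0, 0.0, 89.9]
force: [-0.2, 0.0, -2.0]
gripper_width: 33.1
gripper_force: 22.0
time_s: 35.75
ee_pos: [632.6, -23.6, 110.3]
ee_rot: [179.9, -0.0, 90.0]
force: [-0.2, 0.4, -1.4]
gripper_width: 33.6
gripper_force: 22.0
ee_pos: [632.2, -23.6, 110.0]
force: [0.3, 1.1, -1.8]
ee_pos: [632.1, -23.6, 109.6]
force: [-0.9, -1.4, -2.0]
```

```bash
python3 -m jog '{"jaw":[27,27,27,27],"slide":[[0,0,0.05],[0,0,0],[0,0,0],[0,0,0]],"spin":[0,0,0,0]}' | egrep 'ee_pos|force: \['
for i in 1 2; do python3 -m jog '{"jaw":[27,27,27,27],"slide":[[0,0,0.02],[0,0,0],[0,0,0],[0,0,0]],"spin":[0,0,0,0]}' | egrep 'ee_pos|force: \['; done
```

```text
ee_pos: [632.1, -23.6, 108.0]
force: [0.2, -0.1, -2.1]
ee_pos: [632.1, -23.6, 107.5]
force: [0.6, 0.0, -2.2]
ee_pos: [632.2, -23.6, 107.0]
force: [0.5, -0.1, -0.8]
```

```bash
python3 -m jog '{"jaw":[27,27,27,27],"slide":[[0,0,0.01],[0,0,0],[0,0,0],[0,0,0]],"spin":[0,0,0,0]}' | egrep 'ee_pos|force: \['
python3 -m jog '{"jaw":[38,45,55,65,75,75,75,75,75,75],"slide":[[0,0,0],[0,0,0],[0,0,0],[0,0,0],[0,0,0],[0,0,-0.4],[0,0,-0.8],[0,0,-1],[0,0,-1],[0,0,-1]],"spin":[0,0,0,0,0,0,0,0,0,0]}'|tail -2
python3 -m jog '{"jaw":[75,75,75,75,75,75,75,75,75,75],"slide":[[0,0,-0.8],[0,-0.5,0],[0,-1,0],[0,-1,0],[0,-1,0],[0,-1,0],[0,-1,0],[0,-1,0],[0,-1,0],[0,-0.5,0]],"spin":[0,0,0,0,0,0,0,0,0,0]}'|tail -2
python3 -m jog '{"jaw":[75,75,75,75,75,75,75,75,75,75],"slide":[[-0.5,0,0],[-1,0,0],[-1,0,0],[-1,0,0],[-1,0,0],[-1,0,0],[-1,0,0],[-0.5,0,0],[0,0,0],[0,0,0]],"spin":[0,0,0,0,0,0,0,0,0,0]}'
python3 - <<'E'
from geo import *
s=env.grab_frame("side")[:,:,::-1][80:310,180:340];t=env.grab_frame("top")[:,:,::-1];cv2.imwrite('pics/t5.png',t)
cv2.imwrite("pics/p5.png",cv2.resize(s,None,fx=2.5,fy=2.5,interpolation=cv2.INTER_CUBIC))
cv2.imwrite("pics/p6.png",cv2.resize(t[120:260,150:340],None,fx=4,fy=4,interpolation=cv2.INTER_CUBIC))
E
```

```text
ee_pos: [632.2, -23.6, 107.0]
force: [0.6, -0.3, 2.7]
gripper_width: 75.3
gripper_force: 0.0
gripper_width: 75.2
gripper_force: 0.0
time_s: 40.95
ee_pos: [392.0, -232.8, 256.5]
ee_rot: [180.0, -0.1, 89.9]
force: [0.1, 0.0, -0.2]
gripper_width: 75.2
gripper_force: 0.0
```

View pics/p5.png

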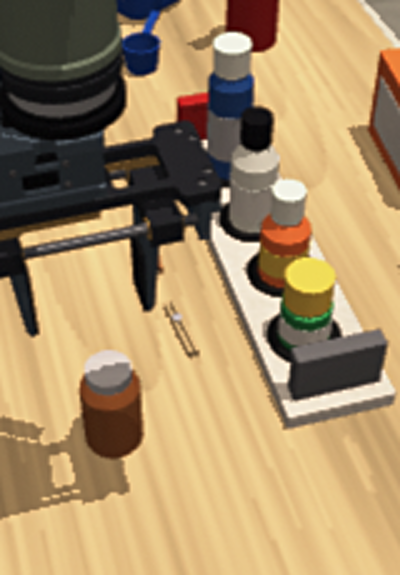

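View pics/p6.png

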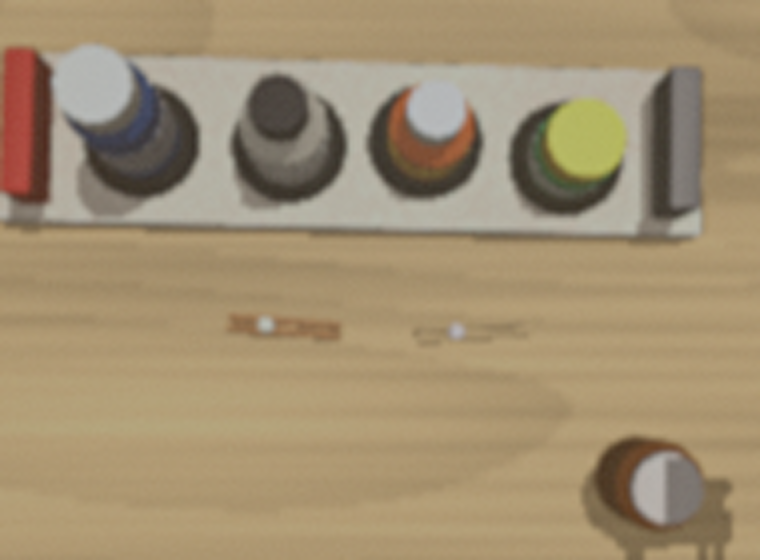

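All four stand upright on their mats, with cap centres at blue (93,85), white (277,107), orange (437,110) and green (586,140). The jar lid is at (666,488). Checking the numbers against the mats.

```bash
python3 - <<'E'
from geo import *
for n,p,h,m in(("blue",(93,85),193,(630.5,160.8)),("white",(277,107),165,(628.4,65.5)),("orange",(437,110),137,(631.5,-23.2)),("green",(586,140),109,(621.6,-115.8)),("jar",(666,488),100,(412,-164.6))):
    q=(np.array(p)+.5)/4-.5+[150,120]; print(n,(atz('top',q,h)-m).round(1))
E
```

```text
blue [0.4 0.1]
white [-2.6 -0. ]
orange [-0.9 -1.4]
green [-2.6  0.5]
jar [0.1 0.7]
```

```bash
python3 -c "
from workcell import env
print(env.job_done())"
```

```text
the job is handed in; nothing more can be done
None
```

The job is handed in: from the red end block to the grey one stand the blue can, white bottle, orange bottle and green tub, all upright and measured within 3 mm of their mat centres, and the amber jar was not moved.

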